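# Stand a mould cover plate on edge against the fence

## Task

Take the aluminium cover plate that leans on the blue sloped rest and set it down gently, upright on its long thin edge on the dark surface plate, on the open side of the low steel fence, roughly centred along it and with the grooved face looking away from the fence. While you still hold it standing there, press it gently back until you feel it seat, so that its plain back is flat against the fence; then let go and leave it standing. Leave everything else on the bench where it is.

Things in the scene. Friction and masses are not known exactly. Their poses are not given: they have to be found in the camera images.
- plate: Aluminium slab 14 (x) x 110 (y) x 90 (z) mm, about 0.37 kg. Origin: middle of its lower long edge; z runs up the plate, upper edge at 90. +x: normal of the grooved face (dark rectangle, four dots); -x: plain back. Starts leaning on the rest, z 35 degrees off vertical, top towards the robot, groove up and away. Its upper 38 mm are free on both faces, to be pinched by a tilted gripper.
- plate_groove (a point): Point on the plate: middle of the grooved face, 7 mm from the origin along its x and 45 mm along its z (axes as the plate's).
- rest: Blue sloped rest, fixed, left or right of the surface plate. Foot 120 (x) x 130 (y) x 10 mm; back panel 100 mm wide under the plate's lower 50 mm, leaning 35 degrees off vertical towards own -x; ledge with a 6 mm lip before the plate's lower edge. Top 60 mm above the bench. Origin: under the middle of the foot.
- granite: Dark surface plate, fixed, 220 (x) x 260 (y) mm, its top 40 mm above the bench. Origin: under its middle.
- fence: Rigid low steel fence fixed on the surface plate: 20 mm thick, 160 mm long (y), 45 mm high, a foot behind it. Origin: on its working face, mid length, level with the surface plate's top. +x: normal of the working face, out to the open side (away from the robot) where the plate must stand; z up. Seated, the plate's x and z are parallel to these and its origin is 7 mm out along x.
- gauge_block: Bystander: steel block 35 x 50 x 25 mm lying on the open part of the surface plate. Origin: middle of its underside.
- gauge_case: Bystander: wooden case 50 x 80 x 26 mm lying on the open part of the surface plate. Origin: middle of its underside.
- screwdriver: Bystander: screwdriver lying on the bench at the right. Origin: on its underside.
- grinder: Bystander: green and yellow hand grinder, about 230 mm long and 40 mm high, lying on the bench at the left. Origin: on its underside.
Things that resemble listed ones, but are neither listed nor needed, are in the scene too. Leave any green or pink look-alike of the rest alone.

How it is judged:
By the outcome, as a careful person would: the job done as asked, in the order asked, and still so for the second after the job is handed in, with the robot touching nothing.
It also fails if it takes over 48 s, if anything falls off the work surface, if the arm or the gripper's body presses on something with over 40 N, if the wrist force passes 120 N, or if a joint passes its speed limit or range.

## Robot

A 6-joint arm with a two-finger parallel gripper is mounted at the origin on the work surface. World frame = base frame: x ahead of the robot, y to its left, z up, the work surface at z = 0. Lengths are in m, angles in degrees, forces in N, time in s.
With the tool pointing down it reaches from about 0.4 to 0.825 m from the base axis. Payload 7 kg.
Tool frame: the origin (TCP) lies midway between the tips of the shut fingers; the grasp point (between the pads) lies 19 mm behind it (ctrl.hold_point_z is the distance from the TCP to the grasp point, in m); z points along the fingers, y is the line along which they close (so a half turn about z gives the same grasp; the last joint's range is limited). The gripper opens to 88 mm and grips with 3 to 60 N. Pads are 19 mm wide; open, the fingers measure 130 mm over their backs; the gripper's body (78 mm by 193 mm) begins 47 mm behind the grasp point.
Start: joints at [88.986, 20.546, 0.682, 0, -70.136, -16.507], TCP at [0.203, 0.644, 0.227] pointing down, gripper open.
Joint ranges: [-176.03, 176.03], [-82.01, 121.73], [-58.28, 71.71], [-173.87, 95.51], [-174.79, -0.11], [-173.66, 173.66]. Speed limits (degrees/s): [136.94, 136.94, 172.46, 180, 180, 180].

## Interface

Orientations are given as [roll, pitch, yaw] about the fixed x, y, z axes, in that order (R = Rz(yaw) Ry(pitch) Rx(roll)).
In Python, from plant import ctrl gives the robot as it stands.
- The arm moves only by the tool apply_moves, never from a script. Its argument "deltas" is a list of rows, each an object with "fingers": the finger opening in mm, from 0 to 87.6; "delta_pos": the shift along the tool's x, y, z in mm, a list of three; "angular": the turn, a rotation vector about the tool's x, y, z in degrees, a list of three. A call has 1 to 10 rows; each row is the pose to reach, as a shift and turn from the pose commanded when the call began, along the tool's axes at that moment; what a row does not reach only later rows make up. A row lasts 1/10 s, in which the tool goes at most 50 mm and 8.59 degrees, less where a joint would pass 70% of its speed; a pose out of reach is approached as far as the arm can. A call with a gripper value outside its range is refused whole. The fingers move at their own pace and stop on an object; the grip force is fixed at half the most. Time passes only in rows, so rows that repeat a pose let the fingers close. It gives the time, the measured TCP pose, the force, the opening and the grip force at its end, in the units of the state.
- ctrl.get_obs(): the state, without advancing time (a new reading comes with each control period).
- ctrl.snapshot(name): name is "scene" or "top" or "wrist"; returns the picture (384x512x3 uint8, red, green, blue); there is no depth.
- ctrl.camera_params(name): a dict with "fx", "fy", "cx", "cy" (pixels), "dist_coeffs" ([k1, k2, p1, p2, k3] as OpenCV has them; the pictures are not rectified), "cam_to_world" (4x4, takes a point from camera to world coordinates); the wrist camera has in their place "mount" (4x4, takes a point from camera to tool coordinates, whose origin is the TCP and whose axes are the flange's). Camera axes: x right, y up, looking along -z (the intrinsics and any distortion apply to the point x, -y, -z); pixel columns grow to the right and rows downward; lengths in m; the calibration is good to about 2 mm. A picture is of the moment at which its call begins: read the wrist's pose just before it. camera_params takes no time and is no camera call.
- ctrl.close_job(): hands the job in; it is judged then, once.
The state is a dict: "clock": time; "joint_pos": joint angles; "qvel": joint speeds; "tau": joint torques, N m; "tool_pos": TCP position; "orientation": TCP orientation; "force": force on the tool from outside, world axes, zero at the start; "moment": the same for the moment, N m; "opening": finger opening in m; "gripper_force": force on a finger pad.
Only numpy, scipy, OpenCV 4.12 (cv2) and the standard library are available. Lean on these libraries where they do the work, as an engineer would, in place of code of your own. Each camera call takes 0.05 s, during which the arm holds its last target. There are 200 camera calls.

## Working session

There is one attempt and no reset: what is moved stays moved. The work goes in short steps, Python scripts to look and compute and a tool call to move; the robot and the scene stay as the last step left them, time stands still between calls to the robot, and variables do not carry over. Pictures are saved under pics/ and viewed, at most 10 in all, crops included, and the job is handed in when it is done.

Besides the shell and the picture viewer there is one more tool, called as name(argument=value, ...) on one line, values as JSON. apply_moves: Moves the arm, as the interface text tells. Its arguments: {"type":"object","properties":{"deltas":{"type":"array"}},"required":["deltas"]}

```bash
ls; mkdir -p pics; python3 - <<'E'
from plant import ctrl
import cv2
for n in ("scene","top"):
    im=ctrl.snapshot(n); cv2.imwrite(f"pics/{n}0.png",cv2.resize(im[:,:,::-1],(800,600),interpolation=cv2.INTER_CUBIC)); cv2.imwrite(f"pics/raw_{n}.png",im[:,:,::-1])
    print(n,ctrl.camera_params(n))
print(ctrl.camera_params("wrist"),ctrl.get_obs(),ctrl.hold_point_z)
E
```

```text
pics
scene {'fx': 423.9781511061147, 'fy': 423.9781511061147, 'cx': 255.01706916273451, 'cy': 187.87662046615276, 'dist_coeffs': array([-0.12442943,  0.        ,  0.        ,  0.        ,  0.        ]), 'cam_to_world': array([[ 0.70088097, -0.39201236,  0.59589612,  1.29037831],
       [ 0.71309208,  0.36601179, -0.59794235, -0.7478788 ],
       [ 0.01629579,  0.84401521,  0.53607161,  0.76979657],
       [ 0.        ,  0.        ,  0.        ,  1.        ]])}
top {'fx': 377.9232026004456, 'fy': 377.9232026004456, 'cx': 258.45236457619706, 'cy': 196.63537728893974, 'dist_coeffs': array([-0.00650621,  0.        ,  0.        ,  0.        ,  0.        ]), 'cam_to_world': array([[-0.01759862,  0.9825002 , -0.18542826,  0.28340749],
       [-0.99955329, -0.02176886, -0.02047776,  0.00932211],
       [-0.02415596,  0.18498505,  0.98244441,  1.40716991],
       [ 0.        ,  0.        ,  0.        ,  1.        ]])}
{'fx': 295.75507833596686, 'fy': 295.75507833596686, 'cx': 257.1090255933571, 'cy': 197.61726838211703, 'dist_coeffs': array([-0.0687157,  0.       ,  0.       ,  0.       ,  0.
[... 342 characters left out ...]
 1.00000000e+00]])} {'clock': 0.1, 'joint_pos': array([ 8.89851854e+01,  2.05859396e+01,  6.39223810e-01, -1.65915160e-02,
       -7.01366085e+01, -1.65061319e+01]), 'qvel': array([-0.08978762, -0.06275134,  0.12746158,  0.00236169, -0.08470538,
       -0.00457967]), 'tau': array([-1.68015456e-03, -5.84165668e+01,  2.93749827e+01,  7.01553360e+00,
        1.01190631e-02, -5.47756179e-05]), 'tool_pos': array([0.20312151, 0.64325321, 0.22573722]), 'orientation': array([ 1.79915678e+02, -8.72066950e-03, -1.75265888e+01]), 'force': array([-0.23315059,  0.63099366,  0.30949402]), 'moment': array([-0.02372876,  0.00320125,  0.01047435]), 'gripper_force': 0.0, 'opening': 0.08766072514056886} 0.0188
```

View pics/scene0.png

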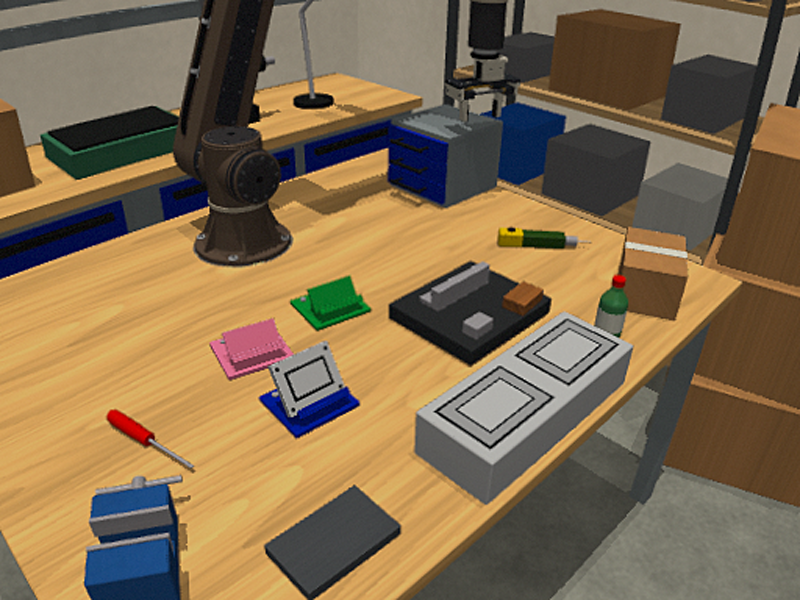

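View pics/top0.png

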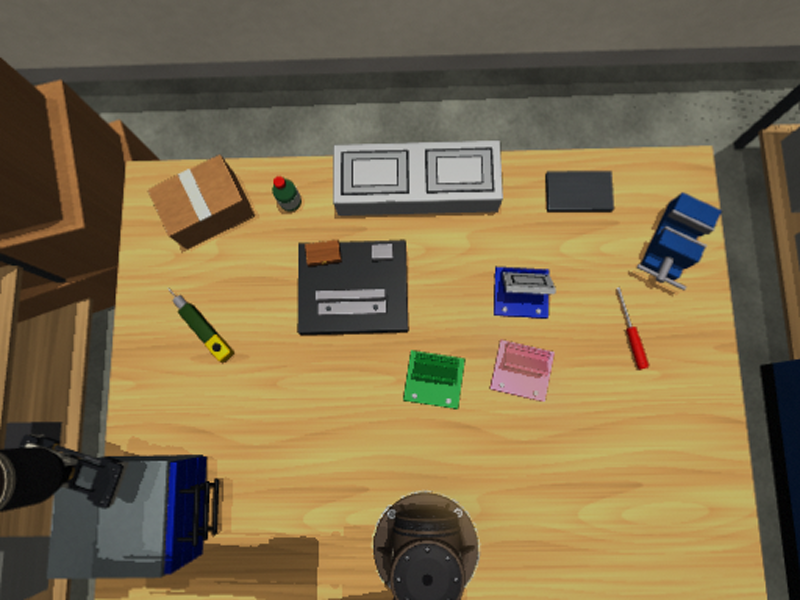

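Candidates for the rest in the top view are blue (522,292), green (435,378) and pink (522,370). Blue fits: it is the only one holding the grooved plate. For the surface plate there is the dark slab with the fence at (353,287) and a bare dark slab at (580,190); the one with the fence fits. I'll confirm both in one enlarged composite.

```bash
python3 - <<'E'
import cv2,numpy as np
s=cv2.imread("pics/raw_scene.png");t=cv2.imread("pics/raw_top.png")
def c(im,x,y,w,h): return cv2.resize(im[y:y+h,x:x+w],(400,300),interpolation=cv2.INTER_CUBIC)
cv2.imwrite("pics/comp.png",np.vstack([np.hstack([c(t,296,157,80,60),c(t,186,151,80,60)]),np.hstack([c(s,155,213,100,75),c(s,245,163,112,84)])]))
E
```

```text
(no output)
```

View pics/comp.png

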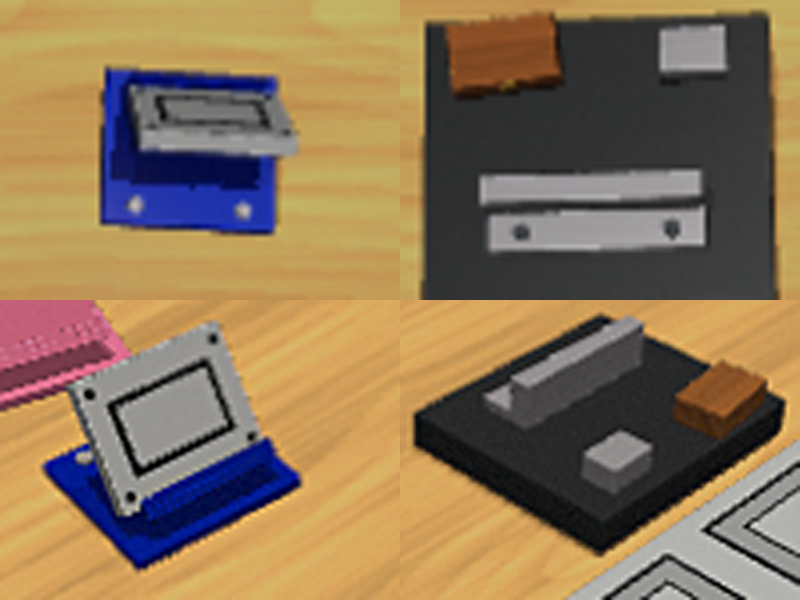

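The crop confirms it. The grooved plate is on the blue rest: dots in the scene tile at (90,394), (211,338), (131,497) and (251,437). The fence stands on the dark slab with its open side toward the block and case; its top edge in the top tile runs (480,176)-(700,170).

```bash
cat > h.py <<'E'
import numpy as np,cv2
from plant import ctrl
from scipy.spatial.transform import Rotation as R
from scipy.optimize import least_squares
def campose(n):
    p=ctrl.camera_params(n)
    if n=="wrist":
        o=ctrl.get_obs();T=np.eye(4);T[:3,:3]=R.from_euler('xyz',o['orientation'],degrees=True).as_matrix();T[:3,3]=o['tool_pos'];T=T@p['mount']
    else: T=p['cam_to_world']
    K=np.array([[p['fx'],0,p['cx']],[0,p['fy'],p['cy']],[0,0,1]]);return T,K,p['dist_coeffs']
def proj(c,P):
    T,K,d=c;q=(np.atleast_2d(P)-T[:3,3])@T[:3,:3]*[1,-1,-1]
    return cv2.projectPoints(q,np.zeros(3),np.zeros(3),K,d)[0][:,0]
def onplane(c,uv,z):
    T,K,d=c;q=cv2.undistortPoints(np.array(uv,float).reshape(-1,1,2),K,d)[:,0]
    r=np.c_[q[:,0],-q[:,1],-np.ones(len(q))]@T[:3,:3].T
    return T[:3,3]+r*((z-T[2,3])/r[:,2])[:,None]
E
python3 - <<'E'
from h import *
np.set_printoptions(precision=4,suppress=True)
S=campose("scene");Tp=campose("top")
tS1=lambda a:np.array([155,213])+(np.array(a)-[0,300])/4
tT1=lambda a:np.array([296,157])+np.array(a)/5
tT2=lambda a:np.array([186,151])+(np.array(a)-[400,0])/5
tS2=lambda a:np.array([245,163])+(np.array(a)-[400,300])*.28
dots=tS1([(90,394),(211,338),(131,497),(251,437)])-.4
tc=tT1([(213,110),(139,152),(297,155)])-.4
def M(p): return R.from_euler('zy',0 and 0 or 0) 
def pts(v):
    Rm=(R.from_euler('z',v[3],degrees=True)*R.from_euler('y',-35,degrees=True)).as_matrix();dy,dz=v[4:6]
    L=np.array([[7,-dy,45+dz],[7,dy,45+dz],[7,-dy,45-dz],[7,dy,45-dz],[7,0,45],[-7,55,90],[-7,-55,90]])/1e3
    return L@Rm.T+v[:3]
f=lambda v:np.r_[proj(S,pts(v)[:4])-dots,proj(Tp,pts(v)[4:])-tc].ravel()
r=least_squares(f,[.55,-.2,.02,0,45,35],x_scale=[.1,.1,.1,10,10,10]);print(r.x,r.fun)
print("fence front top edge",onplane(Tp,tT2([(480,176),(700,170)])-.4,.085),"back",onplane(Tp,tT2([(482,204),(702,198)])-.4,.085))
print("scene",onplane(S,tS2([(525,388),(642,324)])-.4,.085))
print("case,block",onplane(Tp,tT2([(452,94),(562,82)]),.066),onplane(Tp,tT2([(660,72),(727,72)]),.065))
print("rest foot",onplane(Tp,tT1([(101,222),(274,233),(107,68),(278,76)]),.01))
E
```

```text
[ 0.6142 -0.255   0.0273 -4.1716 46.6278 35.3169] [ 0.213   0.0131  0.4044 -0.0281  0.4382  0.0051  0.2512 -0.053   0.2574
  0.5409  0.7375 -0.2223  0.4774  0.7063]
fence front top edge [[0.5771 0.2405 0.085 ]
 [0.5779 0.0822 0.085 ]] back [[0.5565 0.2389 0.085 ]
 [0.5574 0.081  0.085 ]]
scene [[0.5774 0.0729 0.085 ]
 [0.5763 0.2317 0.085 ]]
case,block [[0.642  0.2637 0.066 ]
 [0.6491 0.1826 0.066 ]] [[0.6553 0.1105 0.065 ]
 [0.6541 0.0612 0.065 ]]
rest foot [[ 0.5242 -0.1773  0.01  ]
 [ 0.5131 -0.3055  0.01  ]
 [ 0.6428 -0.1872  0.01  ]
 [ 0.6335 -0.3161  0.01  ]]
```

```bash
cat >> h.py <<'E'
def pose():
    o=ctrl.get_obs();return o['tool_pos'],R.from_euler('xyz',o['orientation'],degrees=True)
def toolR(yaw,tilt):   # tool z down the plate, tool y = -plate x; tilt = plate lean to -x
    Rp=R.from_euler('z',yaw,degrees=True)*R.from_euler('y',-tilt,degrees=True)
    return Rp*R.from_matrix(np.array([[0,-1,0],[-1,0,0],[0,0,-1.]]))
def go(p,Rt):
    P,Q=pose();print("delta",np.round(Q.inv().apply(np.array(p)-P)*1e3,1),"rot",np.round((Q.inv()*Rt).as_rotvec(degrees=True),2))
E
python3 -c "
from h import *
go([.58,.157,.25],toolR(0,0))"
```

```text
delta [505.8 350.2 -23.7] rot [ 7.000e-02 -6.000e-02  7.247e+01]
```

apply_moves(deltas=[{"fingers":40,"delta_pos":[45,30,-23],"angular":[0,0,6]},{"fingers":40,"delta_pos":[90,62,-23],"angular":[0,0,13]},{"fingers":40,"delta_pos":[130,90,-23],"angular":[0,0,19]},{"fingers":40,"delta_pos":[170,118,-23],"angular":[0,0,25]},{"fingers":40,"delta_pos":[210,145,-23],"angular":[0,0,31]},{"fingers":40,"delta_pos":[250,173,-23],"angular":[0,0,37]},{"fingers":40,"delta_pos":[290,200,-23],"angular":[0,0,43]},{"fingers":40,"delta_pos":[330,228,-23],"angular":[0,0,49]},{"fingers":40,"delta_pos":[370,256,-23],"angular":[0,0,55]},{"fingers":40,"delta_pos":[410,284,-23],"angular":[0,0,61]}])

```text
clock: 1.1
tool_pos: [0.5077, 0.2498, 0.2495]
orientation: [180.0, 0.0, -78.8]
force: [1.6, 0.7, 0.2]
opening: 0.0398
gripper_force: 0.0
```

apply_moves(deltas=[{"fingers":40,"delta_pos":[43,9,0],"angular":[0,0,6]},{"fingers":40,"delta_pos":[105,-44,0],"angular":[0,0,11.5]},{"fingers":40,"delta_pos":[105,-44,0],"angular":[0,0,11.5]},{"fingers":40,"delta_pos":[105,-44,0],"angular":[0,0,11.5]},{"fingers":40,"delta_pos":[105,-44,0],"angular":[0,0,11.5]}])

```text
clock: 1.6
tool_pos: [0.571, 0.1567, 0.2487]
orientation: [179.9, -0.0, -90.1]
force: [-0.6, -0.1, 0.3]
opening: 0.0399
gripper_force: 0.0
```

```bash
python3 - <<'E'
from h import *
print(pose()[0],pose()[1].as_euler('xyz',degrees=True),ctrl.get_obs()['clock'],ctrl.get_obs()['opening'])
go([.58,.157,.25],toolR(0,0))
c=campose("wrist");np.savez("w1.npz",T=c[0])
im=ctrl.snapshot("wrist");cv2.imwrite("pics/raw_w1.png",im[:,:,::-1]);cv2.imwrite("pics/w1.png",cv2.resize(im[:,:,::-1],(800,600),interpolation=cv2.INTER_CUBIC))
E
```

```text
[0.57104874 0.15666505 0.24873   ] [ 1.79921177e+02 -3.27582055e-02 -9.01324467e+01] 1.6 0.039900215164598615
delta [-0.4 -8.9 -1.3] rot [ 0.08 -0.03 -0.13]
```

View pics/w1.png

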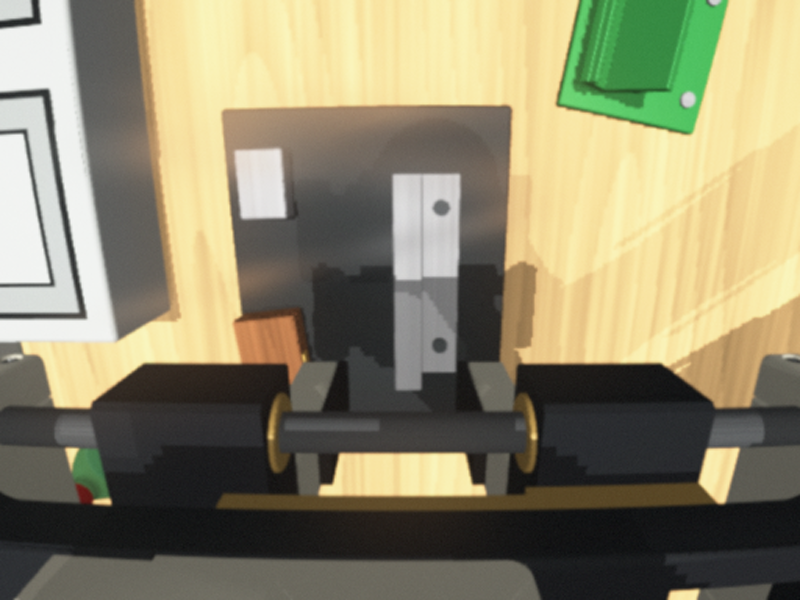

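The wrist view shows the fence top: working edge from (393,174) to (396,390), other edge at x≈421. The block is at (262,184) and the case at (272,340).

```bash
python3 - <<'E'
from h import *
np.set_printoptions(precision=4,suppress=True)
T=np.load("w1.npz")["T"];_,K,d=campose("wrist")
print(onplane((T,K,d),np.array([(393,174),(396,390),(421,174),(422,372)])*.64-.2,.085))
print("case/block top",onplane((T,K,d),np.array([(287,149),(287,218),(301,312)])*.64-.2,.066))
Rt=toolR(-4.2,35);Rp=R.from_euler('z',-4.2,degrees=True)*R.from_euler('y',-35,degrees=True)
o=np.array([.6142,-.255,.0273]);
for h in (.058,.15): 
  print(h,o+Rp.apply([0,0,h]));go(o+Rp.apply([0,0,h]),Rt)
E
```

```text
[[0.5762 0.0791 0.085 ]
 [0.5752 0.2383 0.085 ]
 [0.5573 0.0792 0.085 ]
 [0.5555 0.2234 0.085 ]]
case/block top [[0.6512 0.0613 0.066 ]
 [0.6543 0.1096 0.066 ]
 [0.6484 0.1813 0.066 ]]
0.058 [ 0.581  -0.2526  0.0748]
delta [409.8 -11.  174.3] rot [35.04  1.24  4.02]
0.15 [ 0.5284 -0.2487  0.1502]
delta [406.   41.7  99. ] rot [35.04  1.24  4.02]
```

apply_moves(deltas=[{"fingers":40,"delta_pos":[45,5,0],"angular":[4,0.1,0.4]},{"fingers":40,"delta_pos":[90,10,0],"angular":[8,0.3,0.8]},{"fingers":40,"delta_pos":[135,15,15],"angular":[12,0.4,1.3]},{"fingers":40,"delta_pos":[180,20,30],"angular":[16,0.6,1.8]},{"fingers":40,"delta_pos":[225,24,45],"angular":[20,0.7,2.3]},{"fingers":40,"delta_pos":[270,28,60],"angular":[24,0.9,2.8]},{"fingers":40,"delta_pos":[315,33,75],"angular":[28,1,3.2]},{"fingers":40,"delta_pos":[360,38,90],"angular":[32,1.1,3.7]},{"fingers":40,"delta_pos":[406,42,99],"angular":[35,1.24,4.02]},{"fingers":40,"delta_pos":[406,42,99],"angular":[35,1.24,4.02]}])

```text
clock: 2.65
tool_pos: [0.5272, -0.2468, 0.1502]
orientation: [-145.2, 0.0, -94.1]
force: [-0.2, -1.3, 1.0]
opening: 0.0398
gripper_force: 0.0
```

apply_moves(deltas=[{"fingers":40,"delta_pos":[0,0,0],"angular":[0,0,0]},{"fingers":40,"delta_pos":[0,0,0],"angular":[0,0,0]}])

```text
clock: 2.85
tool_pos: [0.529, -0.2466, 0.1516]
orientation: [-145.2, 0.0, -94.2]
force: [-0.7, -0.7, 0.1]
opening: 0.0403
gripper_force: 0.0
```

```bash
python3 - <<'E'
from h import *
print(pose()[0],pose()[1].as_euler('xyz',degrees=True))
Rt=toolR(-4.2,35);Rp=R.from_euler('z',-4.2,degrees=True)*R.from_euler('y',-35,degrees=True)
o=np.array([.6142,-.255,.0273]);go(o+Rp.apply([0,0,.058]),Rt)
c=campose("wrist");np.savez("w2.npz",T=c[0])
print(proj(c,o+Rp.apply(np.array([[7,55,90],[7,-55,90],[-7,-55,90],[-7,55,90],[7,0,45]])/1e3))/.64)
im=ctrl.snapshot("wrist");cv2.imwrite("pics/w2.png",cv2.resize(im[:,:,::-1],(800,600),interpolation=cv2.INTER_CUBIC))
E
```

```text
[ 0.52904265 -0.24657859  0.15160813] [-1.45194279e+02  4.66812226e-02 -9.42362370e+01]
delta [ 2.2  0.9 92.9] rot [ 0.19  0.02 -0.06]
[[390.31487148 426.58993884]
 [388.1568495  218.3337076 ]
 [418.02270028 218.26062303]
 [416.4057924  426.48478495]
 [390.93298892 305.09128187]]
```

View pics/w2.png

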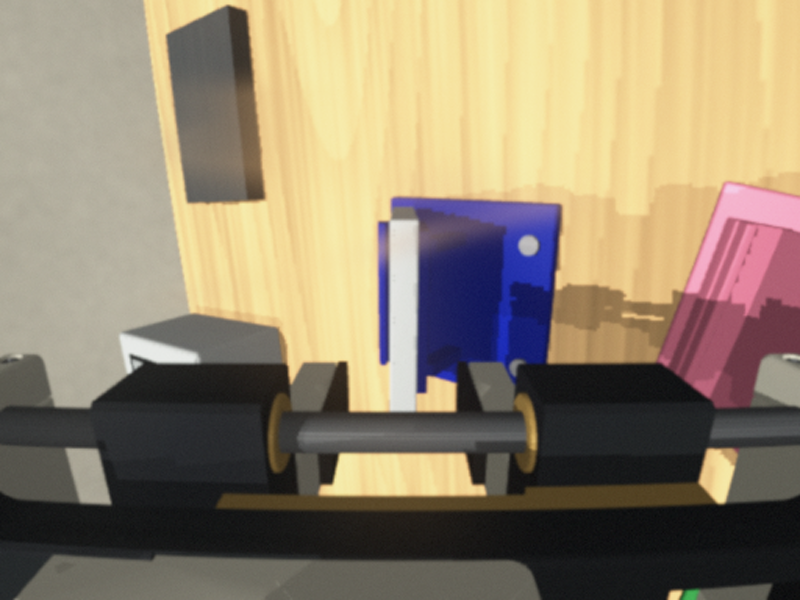

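The plate's upper edge is at (390–418, 221), matching the prediction (388–418, 218) to about 1 mm. Advancing and gripping.

apply_moves(deltas=[{"fingers":40,"delta_pos":[1,1,20],"angular":[0.2,0,0]},{"fingers":40,"delta_pos":[1,1,40],"angular":[0.2,0,0]},{"fingers":40,"delta_pos":[1,1,60],"angular":[0.2,0,0]},{"fingers":40,"delta_pos":[1,1,75],"angular":[0.2,0,0]},{"fingers":40,"delta_pos":[1,1,85],"angular":[0.2,0,0]},{"fingers":40,"delta_pos":[1,1,92],"angular":[0.2,0,0]},{"fingers":40,"delta_pos":[1,1,92],"angular":[0.2,0,0]},{"fingers":40,"delta_pos":[1,1,92],"angular":[0.2,0,0]},{"fingers":28,"delta_pos":[1,1,92],"angular":[0.2,0,0]},{"fingers":20,"delta_pos":[1,1,92],"angular":[0.2,0,0]}])

```text
clock: 3.9
tool_pos: [0.5801, -0.2514, 0.0756]
orientation: [-145.0, 0.0, -94.2]
force: [-0.7, 0.1, -0.5]
opening: 0.0292
gripper_force: 0.0
```

apply_moves(deltas=[{"fingers":17,"delta_pos":[0,0,0],"angular":[0,0,0]},{"fingers":14,"delta_pos":[0,0,0],"angular":[0,0,0]},{"fingers":8,"delta_pos":[0,0,0],"angular":[0,0,0]},{"fingers":5,"delta_pos":[0,0,0],"angular":[0,0,0]},{"fingers":5,"delta_pos":[0,0,0],"angular":[0,0,0]}])

```text
clock: 4.4
tool_pos: [0.581, -0.2517, 0.0758]
orientation: [-144.9, -0.0, -94.2]
force: [-0.1, 1.8, 5.5]
opening: 0.014
gripper_force: 30.0
```

apply_moves(deltas=[{"fingers":5,"delta_pos":[0,-0.3,-4],"angular":[0,0,0]},{"fingers":5,"delta_pos":[0,-0.6,-9],"angular":[0,0,0]},{"fingers":5,"delta_pos":[0,-3,-18],"angular":[0,0,0]},{"fingers":5,"delta_pos":[0,-10,-35],"angular":[0,0,0]},{"fingers":5,"delta_pos":[0,-22,-55],"angular":[0,0,0]},{"fingers":5,"delta_pos":[0,-38,-80],"angular":[0,0,0]},{"fingers":5,"delta_pos":[0,-54,-105],"angular":[0,0,0]},{"fingers":5,"delta_pos":[0,-60,-115],"angular":[0,0,0]},{"fingers":5,"delta_pos":[0,-60,-115],"angular":[0,0,0]}])

```text
clock: 5.3
tool_pos: [0.563, -0.2502, 0.2044]
orientation: [-144.9, 0.0, -94.2]
force: [1.1, 1.7, -2.7]
opening: 0.0138
gripper_force: 30.0
```

```bash
python3 - <<'E'
from h import *
print(ctrl.get_obs()['force'],ctrl.get_obs()['opening'],ctrl.get_obs()['gripper_force'])
go([.600,.158,.20],toolR(0.35,0))
c=campose("wrist");P,Q=pose()
# predicted plate corners, TCP at plate z=.058 (+.001), y offset 0
print(proj(c,P+Q.apply(np.array([[55,-7,-32],[55,7,-32],[-55,7,-32],[-55,-7,-32]])/1e3))/.64)
im=ctrl.snapshot("wrist");cv2.imwrite("pics/w3.png",cv2.resize(im[:,:,::-1],(800,600),interpolation=cv2.INTER_CUBIC))
E
```

```text
[ 1.08704271  1.65116821 -2.65889768] 0.013834326627491173 29.98610258102417
delta [-409.8   -3.3    7.9] rot [-35.04  -1.36  -4.39]
[[375.36643772 256.88415898]
 [426.06680989 256.81967905]
 [421.27245423 569.17772096]
 [381.32636571 569.22489164]]
```

View pics/w3.png

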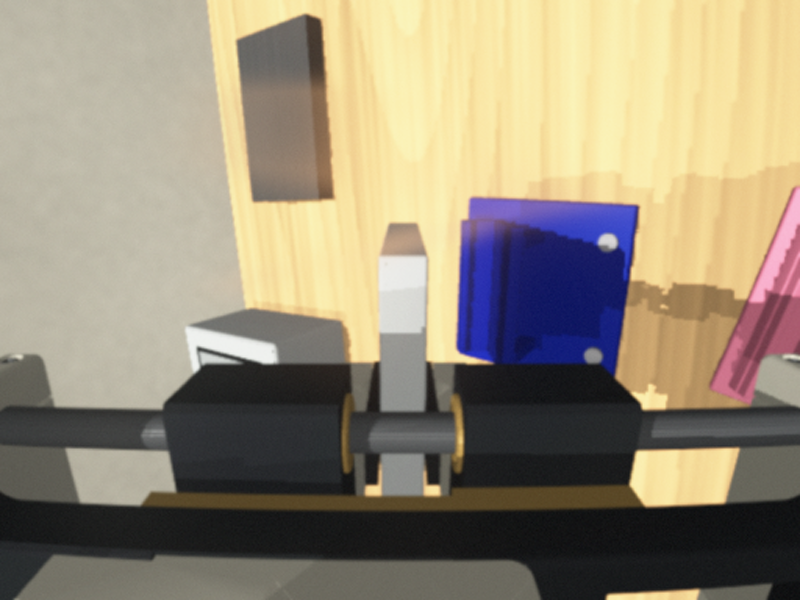

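Grip is good; the plate is centred between the fingers with its edge at (380–427, 255). Carrying it over and turning it upright.

apply_moves(deltas=[{"fingers":5,"delta_pos":[-20,0,0],"angular":[-1.75,-0.07,-0.2]},{"fingers":5,"delta_pos":[-55,-1,1],"angular":[-5,-0.2,-0.6]},{"fingers":5,"delta_pos":[-95,-1,2],"angular":[-9,-0.35,-1.1]},{"fingers":5,"delta_pos":[-135,-1,3],"angular":[-13,-0.5,-1.6]},{"fingers":5,"delta_pos":[-175,-2,3],"angular":[-17,-0.66,-2.1]},{"fingers":5,"delta_pos":[-215,-2,4],"angular":[-21,-0.8,-2.6]},{"fingers":5,"delta_pos":[-255,-2,5],"angular":[-25,-1,-3.1]},{"fingers":5,"delta_pos":[-295,-3,6],"angular":[-28.5,-1.1,-3.6]},{"fingers":5,"delta_pos":[-335,-3,7],"angular":[-31.5,-1.2,-4]},{"fingers":5,"delta_pos":[-370,-3,8],"angular":[-33.5,-1.3,-4.2]}])

```text
clock: 6.35
tool_pos: [0.5969, 0.1204, 0.1956]
orientation: [-178.9, -0.1, -89.8]
force: [0.9, -0.1, -3.1]
opening: 0.0141
gripper_force: 30.0
```

apply_moves(deltas=[{"fingers":5,"delta_pos":[-20,0,0],"angular":[-1,0,-0.1]},{"fingers":5,"delta_pos":[-33,0,0],"angular":[-1.5,0,-0.2]},{"fingers":5,"delta_pos":[-40,0,0],"angular":[-1.5,0,-0.2]},{"fingers":5,"delta_pos":[-40,0,0],"angular":[-1.5,0,-0.2]},{"fingers":5,"delta_pos":[-40,0,0],"angular":[-1.5,0,-0.2]}])

```text
clock: 6.85
tool_pos: [0.5968, 0.1573, 0.1988]
orientation: [180.0, -0.1, -89.7]
force: [0.6, -0.9, -3.1]
opening: 0.0138
gripper_force: 30.0
```

```bash
python3 - <<'E'
from h import *
print(ctrl.get_obs()['force'],ctrl.get_obs()['moment'],pose()[0])
go([.600,.158,.118],toolR(0.35,0))
s=ctrl.snapshot("scene")[:,:,::-1];cv2.imwrite("pics/s4.png",cv2.resize(s[100:250,230:430],(800,600),interpolation=cv2.INTER_CUBIC))
P,Q=pose();c=campose("scene")
for b in (.058,.066): print((proj(c,P+Q.apply(np.array([[55,-7,b*1e3],[-55,-7,b*1e3],[55,-7,b*1e3-90],[-55,-7,b*1e3-90]])/1e3))-[230,100])*4)
E
```

```text
[ 0.55694816 -0.94669417 -3.14561229] [ 0.02562202 -0.06275338 -0.0261271 ] [0.59682315 0.15727516 0.19878049]
delta [-0.8 -3.2 80.8] rot [ 0.01 -0.07 -0.02]
[[255.33548513 284.72158845]
 [347.12718678 236.46974329]
 [263.48776143 175.54437789]
 [358.06138182 131.53115561]]
[[254.63260447 294.03718769]
 [346.18068338 245.4504407 ]
 [262.74483268 185.5822147 ]
 [357.06826847 141.15547583]]
```

View pics/s4.png

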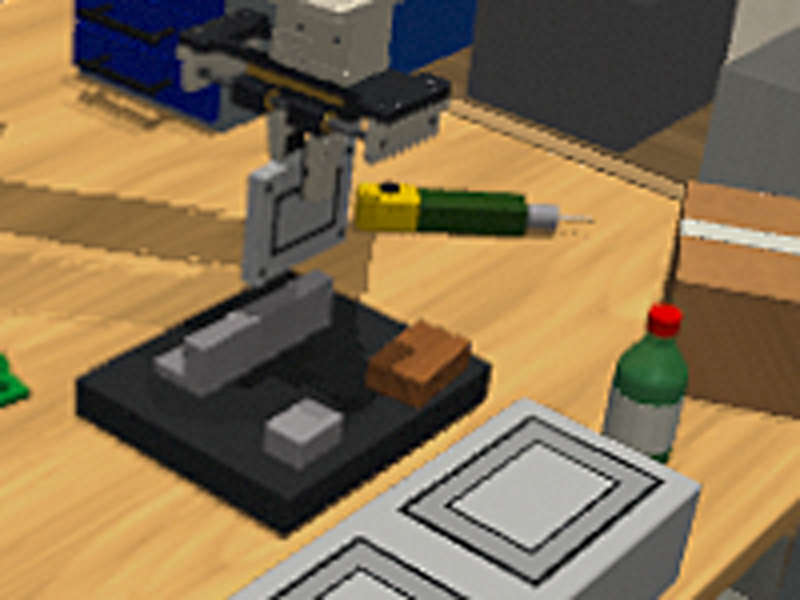

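The plate hangs upright above the slab with its groove facing outward; its lower near corner is at (259,284). Lowering, slowly near contact.

apply_moves(deltas=[{"fingers":5,"delta_pos":[-0.5,-3,15],"angular":[0,0,0]},{"fingers":5,"delta_pos":[-0.5,-3,35],"angular":[0,0,0]},{"fingers":5,"delta_pos":[-0.5,-3,55],"angular":[0,0,0]},{"fingers":5,"delta_pos":[-0.5,-3,70],"angular":[0,0,0]},{"fingers":5,"delta_pos":[-0.5,-3,80],"angular":[0,0,0]},{"fingers":5,"delta_pos":[-0.5,-3,84],"angular":[0,0,0]},{"fingers":5,"delta_pos":[-0.5,-3,86],"angular":[0,0,0]},{"fingers":5,"delta_pos":[-0.5,-3,86],"angular":[0,0,0]},{"fingers":5,"delta_pos":[-0.5,-3,86],"angular":[0,0,0]}])

```text
clock: 7.8
tool_pos: [0.6007, 0.1588, 0.1135]
orientation: [-180.0, -0.0, -89.6]
force: [-0.9, 0.0, -3.1]
opening: 0.0139
gripper_force: 30.0
```

apply_moves(deltas=[{"fingers":5,"delta_pos":[0,0,1],"angular":[0,0,0]},{"fingers":5,"delta_pos":[0,0,2],"angular":[0,0,0]},{"fingers":5,"delta_pos":[0,0,3],"angular":[0,0,0]},{"fingers":5,"delta_pos":[0,0,4],"angular":[0,0,0]},{"fingers":5,"delta_pos":[0,0,4],"angular":[0,0,0]}])

```text
clock: 8.3
tool_pos: [0.6001, 0.1586, 0.1085]
orientation: [180.0, -0.1, -89.6]
force: [0.4, 0.2, -2.7]
opening: 0.0136
gripper_force: 30.0
```

apply_moves(deltas=[{"fingers":5,"delta_pos":[0,0,0.7],"angular":[0,0,0]},{"fingers":5,"delta_pos":[0,0,1.4],"angular":[0,0,0]},{"fingers":5,"delta_pos":[0,0,2],"angular":[0,0,0]},{"fingers":5,"delta_pos":[0,0,2],"angular":[0,0,0]},{"fingers":5,"delta_pos":[0,0,2],"angular":[0,0,0]}])

```text
clock: 8.8
tool_pos: [0.6002, 0.1586, 0.1068]
orientation: [180.0, -0.1, -89.6]
force: [0.6, -0.2, -2.9]
opening: 0.0137
gripper_force: 30.0
```

apply_moves(deltas=[{"fingers":5,"delta_pos":[0,0,0.5],"angular":[0,0,0]},{"fingers":5,"delta_pos":[0,0,1],"angular":[0,0,0]},{"fingers":5,"delta_pos":[0,0,1.5],"angular":[0,0,0]},{"fingers":5,"delta_pos":[0,0,1.5],"angular":[0,0,0]}])

```text
clock: 9.2
tool_pos: [0.6001, 0.1586, 0.1052]
orientation: [180.0, -0.1, -89.6]
force: [0.9, 0.3, -4.3]
opening: 0.0135
gripper_force: 30.0
```

apply_moves(deltas=[{"fingers":5,"delta_pos":[0,0,0.5],"angular":[0,0,0]},{"fingers":5,"delta_pos":[0,0,1],"angular":[0,0,0]},{"fingers":5,"delta_pos":[0,0,1],"angular":[0,0,0]}])

```text
clock: 9.5
tool_pos: [0.6001, 0.1586, 0.1041]
orientation: [180.0, -0.1, -89.6]
force: [0.2, -0.0, -2.8]
opening: 0.0139
gripper_force: 30.0
```

apply_moves(deltas=[{"fingers":5,"delta_pos":[0,0,0.5],"angular":[0,0,0]},{"fingers":5,"delta_pos":[0,0,1],"angular":[0,0,0]},{"fingers":5,"delta_pos":[0,0,1],"angular":[0,0,0]}])

```text
clock: 9.8
tool_pos: [0.6001, 0.1586, 0.1031]
orientation: [180.0, -0.1, -89.6]
force: [-0.2, -0.7, -2.7]
opening: 0.0138
gripper_force: 30.0
```

apply_moves(deltas=[{"fingers":5,"delta_pos":[0,0,0.5],"angular":[0,0,0]},{"fingers":5,"delta_pos":[0,0,1],"angular":[0,0,0]},{"fingers":5,"delta_pos":[0,0,1],"angular":[0,0,0]}])

```text
clock: 10.1
tool_pos: [0.6001, 0.1586, 0.1021]
orientation: [180.0, -0.1, -89.6]
force: [0.4, -0.3, -3.1]
opening: 0.0137
gripper_force: 30.0
```

apply_moves(deltas=[{"fingers":5,"delta_pos":[0,0,0.5],"angular":[0,0,0]},{"fingers":5,"delta_pos":[0,0,1],"angular":[0,0,0]},{"fingers":5,"delta_pos":[0,0,1],"angular":[0,0,0]}])

```text
clock: 10.4
tool_pos: [0.6001, 0.1586, 0.1012]
orientation: [180.0, -0.1, -89.6]
force: [0.1, 0.0, -2.8]
opening: 0.0136
gripper_force: 30.0
```

apply_moves(deltas=[{"fingers":5,"delta_pos":[0,0,0.5],"angular":[0,0,0]},{"fingers":5,"delta_pos":[0,0,1],"angular":[0,0,0]},{"fingers":5,"delta_pos":[0,0,1],"angular":[0,0,0]}])

```text
clock: 10.7
tool_pos: [0.6001, 0.1586, 0.1001]
orientation: [180.0, -0.1, -89.6]
force: [-0.3, 0.3, -3.2]
opening: 0.0137
gripper_force: 30.0
```

apply_moves(deltas=[{"fingers":5,"delta_pos":[0,0,0.5],"angular":[0,0,0]},{"fingers":5,"delta_pos":[0,0,1],"angular":[0,0,0]},{"fingers":5,"delta_pos":[0,0,1],"angular":[0,0,0]}])

```text
clock: 11.0
tool_pos: [0.6001, 0.1586, 0.0991]
orientation: [180.0, -0.1, -89.6]
force: [0.2, -0.4, -2.5]
opening: 0.0137
gripper_force: 30.0
```

apply_moves(deltas=[{"fingers":5,"delta_pos":[0,0,0.5],"angular":[0,0,0]},{"fingers":5,"delta_pos":[0,0,1],"angular":[0,0,0]},{"fingers":5,"delta_pos":[0,0,1],"angular":[0,0,0]}])

```text
clock: 11.3
tool_pos: [0.6003, 0.1586, 0.0986]
orientation: [180.0, -0.1, -89.6]
force: [-1.4, -0.3, 0.9]
opening: 0.0142
gripper_force: 30.0
```

Contact: vertical force went from −2.8 to +0.9 N. Now moving back towards the fence.

apply_moves(deltas=[{"fingers":5,"delta_pos":[0,2,0],"angular":[0,0,0]},{"fingers":5,"delta_pos":[0,4,0],"angular":[0,0,0]},{"fingers":5,"delta_pos":[0,6,0],"angular":[0,0,0]},{"fingers":5,"delta_pos":[0,8,0],"angular":[0,0,0]},{"fingers":5,"delta_pos":[0,10,0],"angular":[0,0,0]},{"fingers":5,"delta_pos":[0,11,0],"angular":[0,0,0]},{"fingers":5,"delta_pos":[0,12,0],"angular":[0,0,0]},{"fingers":5,"delta_pos":[0,12,0],"angular":[0,0,0]}])

```text
clock: 12.1
tool_pos: [0.5883, 0.1587, 0.0985]
orientation: [-180.0, -0.0, -89.6]
force: [1.3, 1.1, 2.0]
opening: 0.0139
gripper_force: 30.0
```

apply_moves(deltas=[{"fingers":5,"delta_pos":[0,0.5,0],"angular":[0,0,0]},{"fingers":5,"delta_pos":[0,1,0],"angular":[0,0,0]},{"fingers":5,"delta_pos":[0,1,0],"angular":[0,0,0]}])

```text
clock: 12.4
tool_pos: [0.5875, 0.1586, 0.0985]
orientation: [-180.0, -0.0, -89.6]
force: [1.7, -0.0, 2.2]
opening: 0.0136
gripper_force: 30.0
```

apply_moves(deltas=[{"fingers":5,"delta_pos":[0,0.5,0],"angular":[0,0,0]},{"fingers":5,"delta_pos":[0,1,0],"angular":[0,0,0]},{"fingers":5,"delta_pos":[0,1,0],"angular":[0,0,0]}])

```text
clock: 12.7
tool_pos: [0.5864, 0.1586, 0.0985]
orientation: [-180.0, -0.1, -89.6]
force: [2.6, 0.2, 3.4]
opening: 0.0137
gripper_force: 30.0
```

apply_moves(deltas=[{"fingers":5,"delta_pos":[0,0.5,0],"angular":[0,0,0]},{"fingers":5,"delta_pos":[0,1,0],"angular":[0,0,0]},{"fingers":5,"delta_pos":[0,1,0],"angular":[0,0,0]}])

```text
clock: 13.0
tool_pos: [0.5853, 0.1586, 0.0984]
orientation: [180.0, -0.1, -89.6]
force: [3.3, -0.5, 4.5]
opening: 0.014
gripper_force: 30.0
```

apply_moves(deltas=[{"fingers":5,"delta_pos":[0,0.3,0],"angular":[0,0,0]},{"fingers":5,"delta_pos":[0,0.5,0],"angular":[0,0,0]},{"fingers":5,"delta_pos":[0,0.5,0],"angular":[0,0,0]}])

```text
clock: 13.3
tool_pos: [0.5848, 0.1586, 0.0984]
orientation: [-180.0, -0.1, -89.6]
force: [3.2, -0.7, 4.7]
opening: 0.0136
gripper_force: 30.0
```

apply_moves(deltas=[{"fingers":5,"delta_pos":[0,0.3,0],"angular":[0,0,0]},{"fingers":5,"delta_pos":[0,0.5,0],"angular":[0,0,0]},{"fingers":5,"delta_pos":[0,0.5,0],"angular":[0,0,0]}])

```text
clock: 13.6
tool_pos: [0.5844, 0.1586, 0.0985]
orientation: [-180.0, -0.1, -89.6]
force: [2.6, 0.3, 3.8]
opening: 0.014
gripper_force: 30.0
```

apply_moves(deltas=[{"fingers":5,"delta_pos":[0,0.3,0],"angular":[0,0,0]},{"fingers":5,"delta_pos":[0,0.5,0],"angular":[0,0,0]},{"fingers":5,"delta_pos":[0,0.5,0],"angular":[0,0,0]}])

```text
clock: 13.9
tool_pos: [0.5842, 0.1586, 0.0984]
orientation: [-180.0, -0.1, -89.6]
force: [4.6, 0.0, 3.5]
opening: 0.014
gripper_force: 30.0
```

apply_moves(deltas=[{"fingers":5,"delta_pos":[0,0.3,0],"angular":[0,0,0]},{"fingers":5,"delta_pos":[0,0.5,0],"angular":[0,0,0]},{"fingers":5,"delta_pos":[0,0.5,0],"angular":[0,0,0]}])

```text
clock: 14.2
tool_pos: [0.584, 0.1587, 0.0984]
orientation: [-179.9, -0.0, -89.6]
force: [5.8, -1.1, 3.2]
opening: 0.014
gripper_force: 30.0
```

apply_moves(deltas=[{"fingers":5,"delta_pos":[0,0.3,0],"angular":[0,0,0]},{"fingers":5,"delta_pos":[0,0.5,0],"angular":[0,0,0]},{"fingers":5,"delta_pos":[0,0.5,0],"angular":[0,0,0]}])

```text
clock: 14.5
tool_pos: [0.5839, 0.1587, 0.0985]
orientation: [-179.9, -0.0, -89.6]
force: [8.5, -1.3, 1.1]
opening: 0.0137
gripper_force: 30.0
```

Position stalls at x = 0.584 while the force climbs: it is seating. One more gentle press, then I'll relax part of it.

apply_moves(deltas=[{"fingers":5,"delta_pos":[0,0.3,0],"angular":[0,0,0]},{"fingers":5,"delta_pos":[0,0.6,0],"angular":[0,0,0]},{"fingers":5,"delta_pos":[0,0.6,0],"angular":[0,0,0]},{"fingers":5,"delta_pos":[0,0.6,0],"angular":[0,0,0]}])

```text
clock: 14.9
tool_pos: [0.5839, 0.1587, 0.0985]
orientation: [-179.8, -0.0, -89.6]
force: [10.7, -1.9, 0.3]
opening: 0.0134
gripper_force: 30.0
```

```bash
python3 -c "
from h import *
o=ctrl.get_obs();print(o['force'],o['moment'],o['tool_pos'],o['orientation'])"
```

```text
[10.6546566  -1.93199281  0.25313914] [-0.31698075 -4.3453305   0.09188244] [0.58392484 0.1586919  0.09846437] [-1.79846266e+02 -3.99867682e-02 -8.95979611e+01]
```

apply_moves(deltas=[{"fingers":5,"delta_pos":[0,-0.4,0],"angular":[0,0,0]},{"fingers":5,"delta_pos":[0,-0.8,0],"angular":[0,0,0]},{"fingers":5,"delta_pos":[0,-1.2,0],"angular":[0,0,0]},{"fingers":5,"delta_pos":[0,-1.2,0],"angular":[0,0,0]},{"fingers":5,"delta_pos":[0,-1.2,0],"angular":[0,0,0]}])

```text
clock: 15.4
tool_pos: [0.584, 0.1587, 0.0985]
orientation: [-179.9, -0.1, -89.6]
force: [6.4, -0.9, 4.0]
opening: 0.0139
gripper_force: 30.0
```

apply_moves(deltas=[{"fingers":5,"delta_pos":[0,-0.5,0],"angular":[0,0,0]},{"fingers":5,"delta_pos":[0,-0.7,0],"angular":[0,0,0]},{"fingers":14.5,"delta_pos":[0,-0.7,0],"angular":[0,0,0]},{"fingers":16,"delta_pos":[0,-0.7,0],"angular":[0,0,0]},{"fingers":18,"delta_pos":[0,-0.7,0],"angular":[0,0,0]},{"fingers":20,"delta_pos":[0,-0.7,0],"angular":[0,0,0]},{"fingers":23,"delta_pos":[0,-0.7,0],"angular":[0,0,0]},{"fingers":26,"delta_pos":[0,-0.7,0],"angular":[0,0,0]},{"fingers":26,"delta_pos":[0,-0.7,0],"angular":[0,0,0]}])

```text
clock: 16.3
tool_pos: [0.5836, 0.1584, 0.098]
orientation: [179.9, -0.1, -89.6]
force: [0.2, -0.2, -0.2]
opening: 0.0255
gripper_force: 0.0
```

apply_moves(deltas=[{"fingers":26,"delta_pos":[0,0,-8],"angular":[0,0,0]},{"fingers":26,"delta_pos":[0,0,-18],"angular":[0,0,0]},{"fingers":26,"delta_pos":[0,0,-30],"angular":[0,0,0]},{"fingers":26,"delta_pos":[0,0,-45],"angular":[0,0,0]},{"fingers":26,"delta_pos":[0,0,-65],"angular":[0,0,0]},{"fingers":26,"delta_pos":[0,0,-90],"angular":[0,0,0]},{"fingers":26,"delta_pos":[0,0,-120],"angular":[0,0,0]},{"fingers":26,"delta_pos":[0,0,-150],"angular":[0,0,0]},{"fingers":26,"delta_pos":[0,0,-150],"angular":[0,0,0]},{"fingers":26,"delta_pos":[0,0,-150],"angular":[0,0,0]}])

```text
clock: 17.3
tool_pos: [0.5843, 0.1589, 0.2501]
orientation: [-179.9, 0.0, -89.6]
force: [0.0, 0.4, -0.8]
opening: 0.026
gripper_force: 0.0
```

```bash
python3 - <<'E'
from h import *
print(ctrl.get_obs()['force'])
s=ctrl.snapshot("scene")[:,:,::-1];w=ctrl.snapshot("wrist")[:,:,::-1]
a=cv2.resize(s[145:245,240:373],(400,300),interpolation=cv2.INTER_CUBIC);b=cv2.resize(w,(400,300))
c=cv2.resize(w[60:300,150:400],(400,300),interpolation=cv2.INTER_CUBIC);d=cv2.resize(s,(400,300))
cv2.imwrite("pics/end.png",np.vstack([np.hstack([a,b]),np.hstack([c,d])]))
E
```

```text
[ 0.04769278  0.4452417  -0.84898947]
```

View pics/end.png

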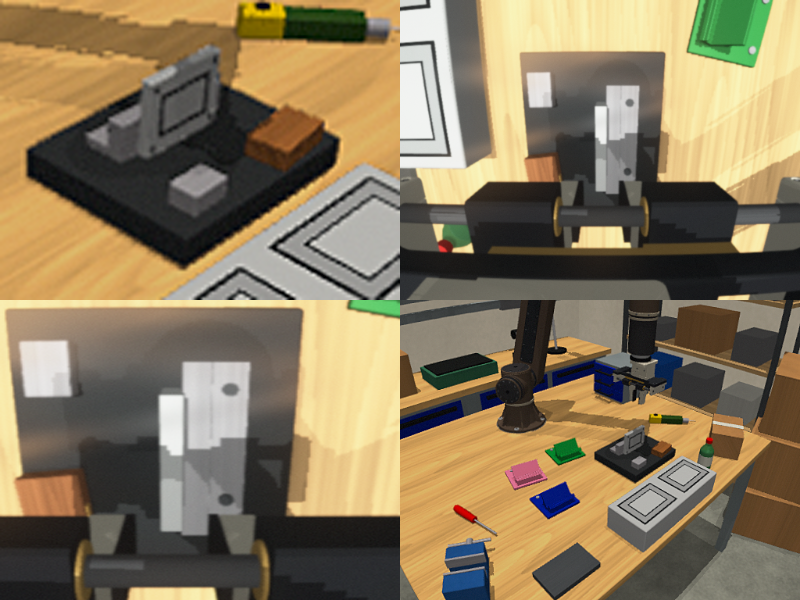

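The plate stands upright against the fence (top-left tile, around (180,105)), roughly centred, with the groove facing out. The block and case have not moved. Handing in.

```bash
python3 -c "
from plant import ctrl
print(ctrl.close_job())"
```

```text
the job is handed in; nothing more can be done
None
```

The cover plate is standing on its long edge against the steel fence, roughly centred with its grooved face outward; I pressed it back to about 11 N until it seated, let go, saw nothing else moved in the last pictures, and handed the job in at about 17 s.

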